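# Stow the yoga block behind the spring catch

### The arm

A 6-joint arm with a two-finger parallel gripper is mounted at the origin on the work surface. World frame = base frame: x ahead of the robot, y to its left, z up, the work surface at z = 0. Lengths are in mm, angles in degrees, forces in N, time in s.
With the tool pointing down it reaches from about 325 to 775 mm from the base axis. Payload 9.3 kg.
Tool frame: the origin (TCP) lies on the front face of the gripper's body, between the roots of the fingers; the fingertips stand 73 mm ahead of it and the grasp point (between the pads) lies 54 mm ahead of it; z points along the fingers, y is the direction in which the jaws open and shut (so a half turn about z gives the same grasp; the last joint's range is limited). The gripper opens to 85 mm and grips with 20 to 120 N. Pads are 22 mm wide; open, the fingers measure 114 mm over their backs; the gripper's body (76 mm by 85 mm) begins 54 mm behind the grasp point. The pads swing forward as they close: fully open they stand 13 mm farther back than shut.
Start: joints at [-8.743, 14.817, 1.232, 76.415, 0, 81.257], TCP at [549.997, -0.004, 303.879] pointing down, gripper open.
Joint ranges: [-174.27, 174.27], [-52.1, 104.24], [-59.71, 78.15], [-110.17, 111.67], [-87.03, 83.33], [-180, 180]. Speed limits (degrees/s): [127.2, 127.2, 159.86, 180, 180, 180].

### API

Orientations are given as a 3x3 rotation matrix whose columns are the frame's x, y, z axes.
In Python, from cell import ctrl gives the robot as it stands. The module is installed in compiled form; this text tells all that it offers.
- The arm moves only by the shell command python3 -m pendant 'ROWS' [OPENING] [FORCE]. ROWS is JSON, a list of rows, each a list of 6 numbers: the shift along the tool's x, y, z each as a share of 300 mm, from -1 to 1, then the turn, a rotation vector about the tool's x, y, z each as a share of 30 degrees, from -1 to 1. In form: [[tx, ty, tz, ax, ay, az], ...]. A call has 1 to 5 rows; each row is the pose to reach, as a shift and turn from the pose commanded when the call began, along the tool's axes at that moment; what a row does not reach only later rows make up. A row lasts 1/8 s, in which the tool goes at most 62.5 mm and 10.7 degrees, less where a joint would pass 70% of its speed; a pose out of reach is approached as far as the arm can. A call with a number of a shift or a turn outside -1 to 1 is refused whole. A call with a gripper value outside its range is refused whole. OPENING is the gripper's target within -1 to 1 (fully open at 1, half-way at 0, shut at -1), set as the call begins (- or left out, the last holds). The fingers move at their own pace and stop on an object; FORCE is the grip in N (left out, the last holds). Time passes only in rows, so rows that repeat a pose let the fingers close. It gives the time, the measured TCP pose, the force and the opening at its end, in the units of the state.
- ctrl.sense(): the state, without advancing time (a new reading comes with each control period).
- ctrl.read_camera(name): name is "scene" or "side" or "wrist"; returns a dict with "frame" (400x640x3 uint8, blue, green, red), "vfov" (degrees; the focal length in pixels is half the picture's height over the tangent of half this angle, whatever the lens; pixels are square), "cx", "cy" (the principal point, pixels), "distortion" ([k1, k2, p1, p2, k3] as OpenCV has them; the pictures are not rectified), "R" (3x3) and "t" (3): a world point X has camera coordinates R X + t; the wrist camera has in their place "hand_eye" (4x4, takes a point from camera to tool coordinates, whose origin is the TCP and whose axes are the flange's). Camera axes: x right, y down, z forward; pixel columns grow to the right and rows downward; lengths in mm; the calibration is good to about 2 mm. A picture is of the moment at which its call begins: read the wrist's pose just before it. There is no depth.
- ctrl.close_job(): hands the job in, once; it reports no verdict.
The state is a dict: "time": time; "q": joint angles; "dq": joint speeds; "joint_torque": joint torques, N m; "tcp_pos": TCP position; "eef_rot": TCP orientation; "ft_force": force on the tool from outside, world axes, zero at the start; "torque": the same for the moment, N m; "opening": finger opening in mm.
Only numpy, scipy, OpenCV 4.12 (cv2) and the standard library are available. Lean on these libraries where they do the work, as an engineer would, in place of code of your own. Each camera call takes 0.05 s, during which the arm holds its last target. There are 200 camera calls.

### The job

Stow the wooden yoga block that lies in the slotted bamboo rack. With your fingertips press the rack's flat steel spring bar down, behind the block, so that the two catch pins sink into the rack floor; keep it down while you push the block on over the pins, then push the block fully home against the end stop and let go, so that the pins spring up behind it. Only press and push: do not lift the block, and leave everything else standing where it is.

Things in the scene. Friction and masses are not known exactly. Their poses are not given: they have to be found in the camera images.
- rack: Fixed bamboo rack, 300 x 248 mm. Origin: on the table surface midway between the two pins; x = direction in which the block is pushed, y across, z up. Two floor planks, top 26 mm above the table, x = -160 to +140 mm, with an open slot between them (y = -35 to +35 mm). Side rails with inner faces at y = +-112 mm, 44 mm high, guide the block. The -x end is open.
- end_stop (a point): Middle of the foot, at plank height, of the end stop's inner face: a cross wall 52 mm high at the rack's +x end, at rack x = +128 mm. Axes as the rack's.
- block_mid (a point): Centre of the wooden yoga block in the rack: 110 mm along the rack's x, 220 mm across, 45 mm high, about 0.7 kg, loose, lying on the planks across the slot (top 71 mm above the table). Axes as the rack's. It starts on the -x side of the pins, its leading face 8 to 25 mm short of them; fully home against the end stop its centre is at rack x = +73 mm.
- catch (a joint): Spring catch, m: 0 = up, 0.013 = fully down. Bar and two pins move straight up and down as one piece. Pressing the bar anywhere with 2 to 3 N lowers it; the block can pass once it is down by more than 10 mm. A block lying over the pins keeps them down; when free it springs up by itself.
- bar_end (a point): Middle of the top of the flat steel spring bar at its free end (rack x = -215 mm). The bar is 46 mm wide, runs along the middle of the slot under the block to rack x = +110 mm, its top 24 mm above the table when up; the fingers can reach it from this end to the back face of the block and slide along it. Moves with the catch.
- pins (a point): Midway between the tops of the two upright steel catch pins, 14 mm in diameter, at rack x = 0, y = +-75 mm. When up they stand 10 mm above the planks (36 mm above the table) and block the way. Moves with the catch.
- tealight: Glass tealight holder, 76 mm in diameter, 65 mm high; origin under its centre. Leave alone.
- dispenser: Empty black pump bottle, 68 mm in diameter, 202 mm high, light; origin under its centre. Leave alone.
- dish: White ceramic dish, 124 mm in diameter, 30 mm high; origin under its centre. Leave alone.
- stone: River stone in the dish, 52 mm in diameter, 19 mm high. Leave alone.
- coaster: Cork coaster, 90 mm in diameter, 9 mm thick. Leave alone.
- spare: Second yoga block, same size, lying flat on the cabinet top; origin under its centre. Leave alone.
There are look-alikes about, which are no part of the job. What is shaped like the part that bears block_mid but orange is not meant.

How it is judged (in metres and radians):
On the way, in this order (a step that is already met when the one before it is completed fails the run):
1. the fingers hold the spring bar down while the block is still short of the pins (value of joint catch above 0.008 m and contact force between the fingers and catch above 0.3 N and x of block_mid in the frame of rack below -0.06 m), for 0.1 s.
2. the block lies over the sunken pins (value of joint catch above 0.008 m and x of block_mid in the frame of rack above -0.045 m), for 0.05 s.
At the end, for the whole second after the job is handed in: The block lies flat and still in the rack within 6 mm of the end stop, and the catch is up again (within 2 mm) behind it (x of block_mid in the frame of rack between 0.067 and 0.078 m and value of joint catch below 0.002 m and angle between block_mid's own z axis and vertical below 0.05 rad and height (world z) of block_mid below 0.052 m and linear speed of block below 0.01 m/s); the robot touches nothing.
It fails at once if the block is lifted (its centre more than 8 mm above its resting height) (height (world z) of block_mid above 0.0565 m).
It fails at once if a bystander (tealight holder, pump bottle, dish, stone, coaster, second block) is moved by more than 20 mm (distance of any of tealight, dispenser, dish, stone, coaster, spare from where it was at the start of the episode above 0.02 m).
It fails at once if the tealight holder or the pump bottle is tipped (angle between any of tealight, dispenser's own z axis and vertical above 0.4 rad).
It also fails if it takes over 37 s, if anything falls off the work surface, if the arm or the gripper's body presses on something with over 40 N, if the wrist force passes 120 N, or if a joint passes its speed limit or range.

## Working session

There is one attempt and no reset: what is moved stays moved. The work goes in short steps, Python scripts to look and compute and a shell command to move; the robot and the scene stay as the last step left them, time stands still between calls to the robot, and variables do not carry over. Pictures are saved under pics/ and viewed, about 8 in all and at most 12, crops included, and the job is handed in when it is done.

```bash
mkdir -p pics; cat > h.py <<'E'
import numpy as np, cv2, json
from cell import ctrl
def cam(n):
    s=ctrl.sense(); d=ctrl.read_camera(n)
    h,w=d["frame"].shape[:2]; f=h/2/np.tan(np.radians(d["vfov"])/2)
    K=np.array([[f,0,d["cx"]],[0,f,d["cy"]],[0,0,1]]); D=np.array(d["distortion"],float)
    if "R" in d: R=np.array(d["R"]);t=np.array(d["t"])
    else:
        H=np.array(d["hand_eye"]); T=np.eye(4);T[:3,:3]=s["eef_rot"];T[:3,3]=s["tcp_pos"]
        W=np.linalg.inv(T@H); R=W[:3,:3];t=W[:3,3]
    return d["frame"],K,D,R,t
def ray(px,z,c):
    _,K,D,R,t=c
    u=cv2.undistortPoints(np.array(px,float).reshape(-1,1,2),K,D).reshape(-1,2)
    d=np.c_[u,np.ones(len(u))]@R; o=-R.T@t
    return o+d*((z-o[2])/d[:,2])[:,None]
def proj(P,c):
    _,K,D,R,t=c
    return cv2.projectPoints(np.array(P,float).reshape(-1,1,3),cv2.Rodrigues(R)[0],t.reshape(3,1),K,D)[0].reshape(-1,2)
E
python3 - <<'E'
from h import *
for n in("scene","side","wrist"):
    c=cam(n); cv2.imwrite(f"pics/{n}0.png",c[0]); print(n,"cam at",(-c[3].T@c[4]).round())
print(ctrl.sense())
E
```

```text
scene cam at [1172.  508. 1115.]
side cam at [ 241. -850.  620.]
wrist cam at [549.  65. 374.]
{'time': 0.15, 'q': array([-8.74501130e+00,  1.48428481e+01,  1.20169976e+00,  7.64150165e+01,
       -9.25702602e-04,  8.12558378e+01]), 'dq': array([ 0.04188017, -0.11991486,  0.06759916, -0.04249235,  0.04539505,
        0.07845324]), 'joint_torque': array([ 3.21120227e-03, -5.55970466e+01,  3.44662285e+01,  1.13262911e-02,
       -1.37106272e-04,  2.85134706e-05]), 'tcp_pos': array([ 5.49875060e+02, -5.18435756e-03,  3.03423205e+02]), 'eef_rot': array([[ 1.48764249e-05,  9.99999528e-01, -9.71321194e-04],
       [ 9.99999991e-01, -1.47471805e-05,  1.33067465e-04],
       [ 1.33053078e-04, -9.71323165e-04, -9.99999519e-01]]), 'ft_force': array([ 0.62595121,  0.10456642, -0.64384833]), 'torque': array([-0.03120402,  0.00636813, -0.07189652]), 'opening': 85.4819216321455}
```

View pics/scene0.png

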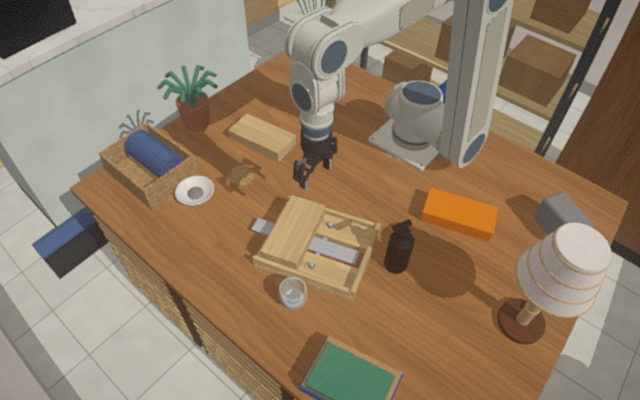

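View pics/side0.png

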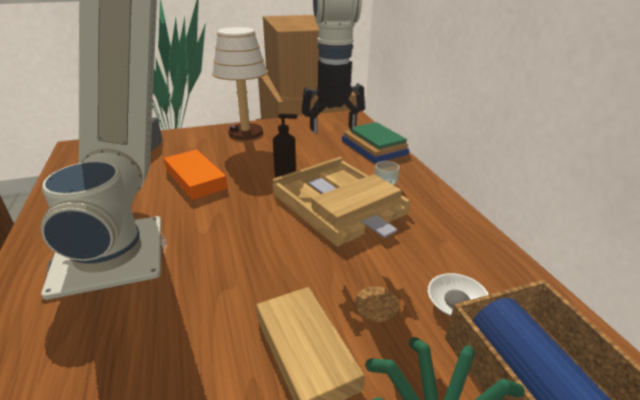

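View pics/wrist0.png

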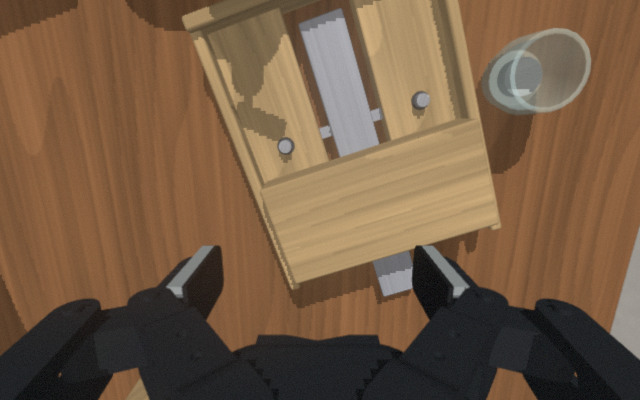

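The wrist view shows the pin tops at about (286,146) and (421,100), the bar end's corners at about (383,297) and (412,290), and the block top's corners at (262,187), (480,120), (497,223) and (293,284). The tealight is to the right of the rack; the scene view puts the pump bottle beyond the end stop.

```bash
cat > m.py <<'E'
from h import *
c=cam("wrist")
p=ray([(286,146),(421,100)],36,c); print("pins",p.round(1),np.linalg.norm(p[1]-p[0]))
o=p.mean(0); y=p[1]-p[0]; y/=np.linalg.norm(y)
b=ray([(383,297),(412,290)],24,c); print("barend",b.round(1),b.mean(0).round(1),np.linalg.norm(b[1]-b[0]))
B=ray([(262,187),(480,120),(497,223),(293,284)],71,c);print("block",B.round(1),B.mean(0))
for i in range(4): print(np.linalg.norm(B[i]-B[(i+1)%4]))
x=b.mean(0)[:2]-o[:2]; print("dir from pins->barend",np.linalg.norm(x),np.degrees(np.arctan2(-x[1],-x[0])))
print("from pins line",np.degrees(np.arctan2(y[1],y[0]))+90,"block",[np.degrees(np.arctan2(*(B[i]-B[j])[1::-1])) for i,j in((1,0),(2,3),(0,3),(1,2))])
E
python3 m.py
```

```text
pins [[515.9  32.2  36. ]
 [655.1  78.6  36. ]] 146.71716231180477
barend [[ 631.2 -156.2   24. ]
 [ 666.6 -146.3   24. ]] [ 648.9 -151.2   24. ] 36.798798513499825
block [[ 494.7   -4.4   71. ]
 [ 700.3   59.3   71. ]
 [ 730.8  -41.8   71. ]
 [ 523.1 -110.9   71. ]] [612.21248887 -24.46602989  71.        ]
215.22690904091795
105.5969480094968
218.89305584292347
110.19126423462718
dir from pins->barend 216.17596617636232 107.05595181104849
from pins line 108.4337616137676 block [np.float64(17.20604665314732), np.float64(18.386452271997328), np.float64(104.91744113439493), np.float64(106.78250742676585)]
```

```bash
python3 -m pendant '[[-0.371,0.296,0.25,0,0,-0.3],[-0.371,0.296,0.4,0,0,-0.59],[-0.371,0.296,0.54,0,0,-0.59],[-0.371,0.296,0.54,0,0,-0.59],[-0.371,0.296,0.54,0,0,-0.59]]' -1 30; python3 -m pendant '[[0,0,0,0,0,0],[0,0,0,0,0,0],[0,0,0,0,0,0]]'; python3 - <<'E'
from h import *
c=cam("wrist");cv2.imwrite("pics/w1.png",c[0]);c=cam("side");cv2.imwrite("pics/s1.png",cv2.resize(c[0][130:290,220:460],None,fx=3,fy=3))
E
```

```text
time: 0.82
tcp_pos: [637.9, -111.8, 138.9]
eef_rot: [[-0.303, 0.953, -0.005], [0.953, 0.303, 0.002], [0.003, -0.005, -1.0]]
ft_force: [1.2, 0.5, 1.2]
opening: -0.2
time: 1.2
tcp_pos: [639.0, -110.9, 143.5]
eef_rot: [[-0.305, 0.952, 0.002], [0.952, 0.305, -0.001], [-0.001, 0.002, -1.0]]
ft_force: [1.1, 0.2, -0.7]
opening: -0.1
```

View pics/w1.png

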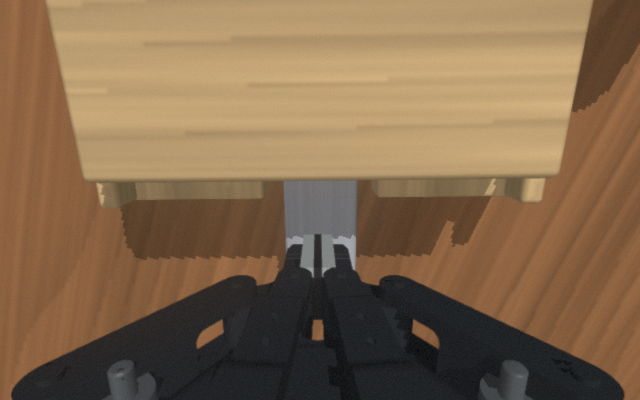

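View pics/s1.png

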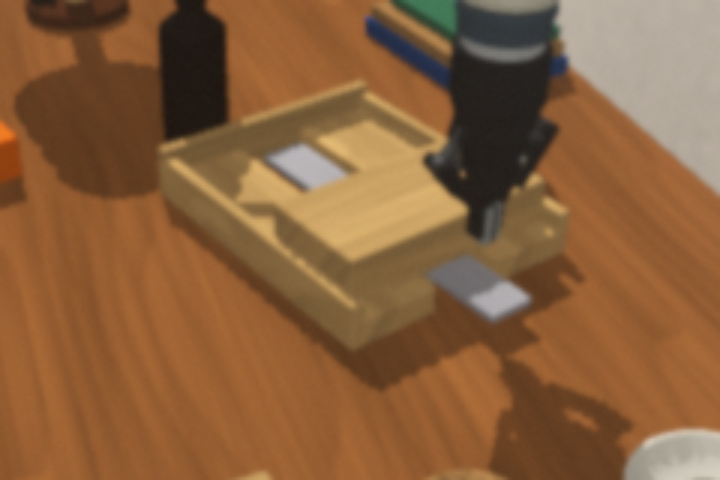

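The picture shows the bar centred under the shut fingers (columns 285–356, fingers at 318) and the block's back edge level at row 180, so alignment and heading are right. Next I descend by feel.

```bash
python3 -m pendant '[[0,0,0.07,0,0,0],[0,0,0.13,0,0,0],[0,0,0.13,0,0,0],[0,0,0.13,0,0,0]]' | grep -v eef; python3 -m pendant '[[0,0,0.02,0,0,0],[0,0,0.02,0,0,0],[0,0,0.02,0,0,0]]' | grep -v eef;  python3 -m pendant '[[0,0,0.015,0,0,0],[0,0,0.015,0,0,0],[0,0,0.015,0,0,0]]' | grep -v eef
python3 - <<'E'
from h import *
c=cam("wrist");cv2.imwrite("pics/w2.png",c[0])
E
```

```text
time: 1.8
tcp_pos: [639.1, -111.3, 103.7]
ft_force: [0.3, -0.0, 1.6]
opening: 0.1
time: 2.17
tcp_pos: [638.8, -111.3, 97.0]
ft_force: [0.5, -0.7, 0.2]
opening: 0.0
time: 2.55
tcp_pos: [638.9, -111.3, 92.5]
ft_force: [0.1, 0.1, 1.2]
opening: 0.3
```

```bash
for i in 1; do python3 -m pendant '[[0,0,0.014,0,0,0],[0,0,0.014,0,0,0],[0,0,0.014,0,0,0]]' | grep -v eef;  python3 -m pendant '[[0,0,0.007,0,0,0],[0,0,0.007,0,0,0],[0,0,0.007,0,0,0]]' | grep -v eef; done
python3 - <<'E'
from h import *
for i in range(4):
    c=cam("wrist");s=ctrl.sense();print(s["tcp_pos"].round(1),s["ft_force"].round(1))
cv2.imwrite("pics/w3.png",c[0])
E
```

```text
time: 2.98
tcp_pos: [638.8, -111.3, 88.2]
ft_force: [-0.4, -0.9, 2.6]
opening: -0.4
time: 3.35
tcp_pos: [638.8, -111.3, 86.1]
ft_force: [0.6, 0.4, 3.3]
opening: -0.4
[ 638.8 -111.3   86.1] [ 0.9 -0.   1.1]
[ 638.8 -111.3   86.1] [0.2 0.2 2.4]
[ 638.8 -111.3   86.1] [ 0.3 -0.3  2.3]
[ 638.8 -111.3   86.1] [0.  0.1 2.5]
```

View pics/w3.png

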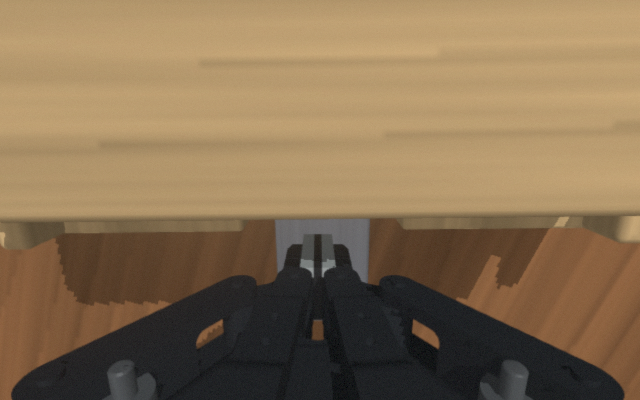

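The fingers rest on the bar (columns 277–368), with about 2.5 N of force. I'll go a little deeper to find the bottom.

```bash
for i in 1; do python3 -m pendant '[[0,0,0.003,0,0,0],[0,0,0.003,0,0,0],[0,0,0.003,0,0,0]]' | grep -v eef;  python3 -m pendant '[[0,0,0.003,0,0,0],[0,0,0.003,0,0,0],[0,0,0.003,0,0,0]]' | grep -v eef; done
python3 - <<'E'
from h import *
for i in range(4):
    c=cam("side");s=ctrl.sense();print(s["tcp_pos"].round(1),s["ft_force"].round(1))
E
```

```text
time: 3.92
tcp_pos: [638.8, -111.3, 85.2]
ft_force: [-0.1, -0.1, 2.5]
opening: 0.6
time: 4.3
tcp_pos: [638.8, -111.3, 84.3]
ft_force: [-0.0, -0.5, 2.0]
opening: -0.1
[ 638.8 -111.3   84.3] [ 1.2 -0.4  3.4]
[ 638.8 -111.3   84.3] [-0.2 -1.2  2. ]
[ 638.8 -111.3   84.3] [ 0.1 -1.3  2.7]
[ 638.8 -111.3   84.3] [ 0.6 -0.4  1.7]
```

```bash
python3 -m pendant '[[0,0,0.003,0,0,0],[0,0,0.003,0,0,0],[0,0,0.003,0,0,0]]' | grep -v eef;  python3 - <<'E'
from h import *
for i in range(4):
    c=cam("side");s=ctrl.sense();print(s["tcp_pos"].round(1),s["ft_force"].round(1))
E
```

```text
time: 4.88
tcp_pos: [638.8, -111.3, 83.6]
ft_force: [-0.7, -0.4, 5.1]
opening: 0.1
[ 638.8 -111.3   83.6] [0.3 0.6 5.5]
[ 638.8 -111.3   83.6] [0.9 0.8 5.2]
[ 638.8 -111.3   83.6] [-0.5  0.1  4.6]
[ 638.8 -111.3   83.6] [-0.3  0.3  4.8]
```

The catch has bottomed, with the force risen to 5 N. Now I slide along and push the block over the pins.

```bash
python3 -m pendant '[[0.03,0,0,0,0,0],[0.06,0,0,0,0,0],[0.09,0,0,0,0,0],[0.12,0,0,0,0,0],[0.15,0,0,0,0,0]]' | grep -v eef;python3 -m pendant '[[0.03,0,0,0,0,0],[0.06,0,0,0,0,0],[0.09,0,0,0,0,0],[0.12,0,0,0,0,0],[0.15,0,0,0,0,0]]' | grep -v eef; python3 -m pendant '[[0,0,0,0,0,0],[0,0,0,0,0,0]]'
python3 - <<'E'
from h import *
c=cam("side");a=cv2.resize(c[0][130:290,220:460],(600,400));c=cam("scene");b=cv2.resize(c[0][170:310,220:430],(600,400));cv2.imwrite("pics/s4.png",cv2.resize(np.vstack([a,b]),(450,600)))
E
```

```text
time: 5.7
tcp_pos: [625.3, -68.4, 83.7]
ft_force: [1.9, -5.6, 2.8]
opening: -0.1
time: 6.32
tcp_pos: [611.6, -25.6, 83.7]
ft_force: [2.3, -7.5, 4.1]
opening: 0.0
time: 6.58
tcp_pos: [611.2, -24.7, 83.6]
eef_rot: [[-0.305, 0.952, 0.0], [0.952, 0.305, 0.001], [0.001, 0.0, -1.0]]
ft_force: [0.3, 0.9, 7.0]
opening: -0.3
```

View pics/s4.png

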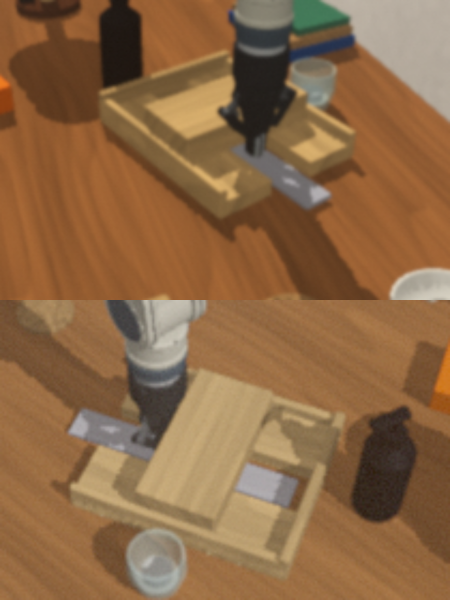

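The block now lies over the pins. Before the last push I check the gap between gripper and bottle.

```bash
python3 - <<'E'
from h import *
c=cam("scene"); 
b=ray([(397,264)],0,c)[0]; t=ray([(401,227)],202,c)[0]
x=np.array([-.305,.952]);y=np.array([-.952,-.305]);o=np.array([585.5,55.4])
for p in(b,t): r=p[:2]-o; print(p.round(),r@x,r@y)
r=ctrl.sense()["tcp_pos"][:2]-o;print("tool",r@x,r@y)
E
```

```text
[481. 256.   0.] 222.50860227450383 38.50044954018618
[508. 248. 202.] 207.38086259511888 14.985300913917351
tool -84.15574159972307 -0.0845428282493447
```

```bash
python3 -m pendant '[[0.03,0,0,0,0,0],[0.06,0,0,0,0,0],[0.09,0,0,0,0,0],[0.12,0,0,0,0,0],[0.15,0,0,0,0,0]]' | grep -v eef
```

```text
time: 7.35
tcp_pos: [597.9, 16.8, 83.7]
ft_force: [0.9, -8.0, 5.4]
opening: 0.1
```

```bash
python3 -m pendant '[[0.03,0,0,0,0,0],[0.06,0,0,0,0,0],[0.09,0,0,0,0,0],[0.12,0,0,0,0,0],[0.125,0,0,0,0,0]]' | grep -v eef;  for i in 1; do python3 -m pendant '[[0.006,0,0,0,0,0],[0.012,0,0,0,0,0],[0.012,0,0,0,0,0]]' | grep -v eef; python3 -m pendant '[[0.006,0,0,0,0,0],[0.012,0,0,0,0,0],[0.012,0,0,0,0,0]]' | grep -v eef; done
```

```text
time: 7.98
tcp_pos: [586.3, 52.8, 83.7]
ft_force: [1.0, -8.6, 6.2]
opening: 0.0
time: 8.35
tcp_pos: [585.3, 55.8, 83.7]
ft_force: [1.0, -7.1, 6.5]
opening: -0.2
time: 8.72
tcp_pos: [584.3, 59.1, 83.7]
ft_force: [1.6, -7.8, 6.4]
opening: 0.3
```

```bash
python3 -m pendant '[[0.004,0,0,0,0,0],[0.008,0,0,0,0,0],[0.008,0,0,0,0,0]]' | grep force; python3 -m pendant '[[0.004,0,0,0,0,0],[0.008,0,0,0,0,0],[0.008,0,0,0,0,0]]' | grep -v eef
```

```text
ft_force: [7.1, -15.8, 2.7]
time: 9.48
tcp_pos: [584.6, 60.5, 84.0]
ft_force: [9.1, -28.3, 2.2]
opening: -0.2
```

The force has risen to 30 N, so the block is against the stop. I back off and rise.

```bash
python3 -m pendant '[[-0.012,0,0,0,0,0],[-0.035,0,0,0,0,0],[-0.035,0,0,0,0,0]]' | grep -v eef; python3 -m pendant '[[0,0,-0.04,0,0,0],[0,0,-0.12,0,0,0],[-0.2,0,-0.3,0,0,0],[-0.45,0,-0.5,0,0,0],[-0.55,0,-0.6,0,0,0]]' | grep -v eef;python3 -m pendant '[[0,0,0,0,0,0],[0,0,0,0,0,0],[0,0,0,0,0,0]]' | grep -v eef
python3 - <<'E'
from h import *
c=cam("wrist");cv2.imwrite("pics/w5.png",c[0])
E
```

```text
time: 9.85
tcp_pos: [585.8, 55.0, 83.7]
ft_force: [-0.1, 1.0, 6.9]
opening: -0.2
time: 10.48
tcp_pos: [628.5, -81.1, 243.8]
ft_force: [1.5, -1.1, 0.7]
opening: -0.2
time: 10.85
tcp_pos: [628.1, -79.0, 241.1]
ft_force: [0.2, 0.0, 0.0]
opening: 0.0
```

View pics/w5.png

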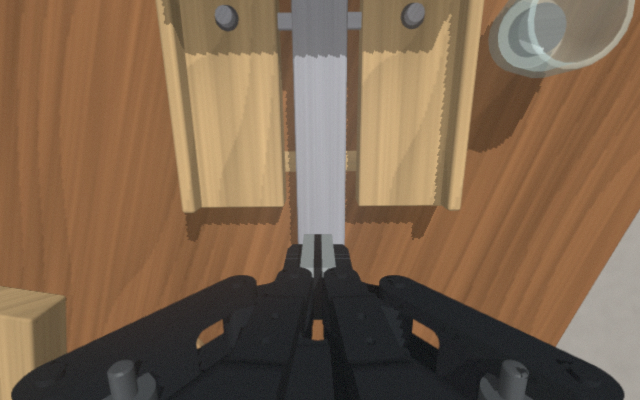

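The pins show at (227,17) and (413,14), standing up with their sides visible. The block is out of frame, so I move forward and higher to check it.

```bash
python3 -m pendant '[[0.1,0,-0.15,0,0,0],[0.25,0,-0.25,0,0,0],[0.35,0,-0.25,0,0,0],[0.35,0,-0.25,0,0,0]]' | grep -v eef;python3 -m pendant '[[0,0,0,0,0,0],[0,0,0,0,0,0],[0,0,0,0,0,0]]' | grep -v eef
python3 - <<'E'
from h import *
c=cam("wrist");cv2.imwrite("pics/w6.png",c[0])
E
```

```text
time: 11.4
tcp_pos: [596.0, 22.4, 317.5]
ft_force: [-0.9, 0.6, -0.9]
opening: 0.1
time: 11.78
tcp_pos: [597.2, 19.0, 316.9]
ft_force: [0.9, -0.1, 0.5]
opening: 0.3
```

View pics/w6.png

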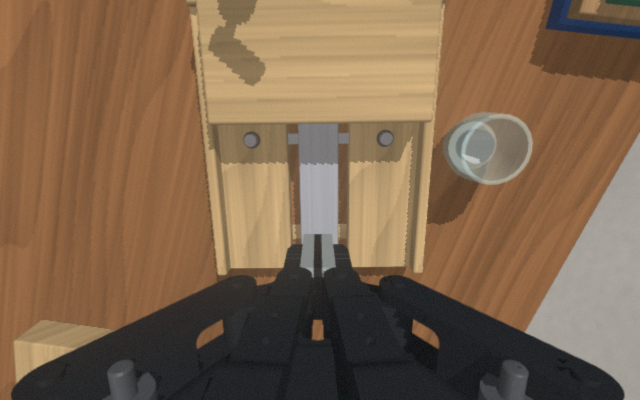

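The block's back edge is level at row 122, with the pins behind it at (251,139) and (386,137). I check this in numbers.

```bash
python3 - <<'E'
from h import *
c=cam("wrist")
x=np.array([-.305,.952]);y=np.array([-.952,-.305])
for z in(36,23):
  p=ray([(251,138),(386,137)],z,c); o=p.mean(0)[:2]; print(z,"pins",p.round(1),np.linalg.norm(p[1]-p[0]))
  B=ray([(212,123),(432,120)],71,c); F=ray([(216,273),(424,272)],26,c)
  print("back edge",[((b[:2]-o)@x).round(1) for b in B],np.linalg.norm(B[0]-B[1]),"rack open end",[((b[:2]-o)@x).round(1) for b in F])
E
```

```text
36 pins [[515.1  34.7  36. ]
 [655.8  80.5  36. ]] 147.97558103982712
back edge [np.float64(16.6), np.float64(18.8)] 214.1380382282017 rack open end [np.float64(-168.9), np.float64(-168.2)]
23 pins [[512.9  33.   23. ]
 [658.8  80.5  23. ]] 153.44933267577295
back edge [np.float64(17.5), np.float64(19.7)] 214.1380382282017 rack open end [np.float64(-168.0), np.float64(-167.3)]
```

```bash
python3 -c "
from cell import ctrl
print(ctrl.close_job(), ctrl.sense()['time'])"
```

```text
the job is handed in; nothing more can be done
the job is handed in; nothing more can be done
```

The block is stowed against the end stop with the pins up behind it, and the job was handed in at about 12 s of the 37 s allowed.

With the fingers shut I pressed the spring bar down behind the block until it bottomed. The force rose from about 2.5 N to 5 N there. I then slid along the bar, pushing the block over the sunken pins and on to the stop, where the push reached about 30 N. After that I backed off a few millimetres, rose clear and looked again.

**Block:** its back edge measured about 17.7 mm past the pins, against 18 mm expected. That puts its centre near rack x = +73 mm, and it looked level and square.

**Pins:** both are visible behind the block, and their measured spacing (148 mm, true 150 mm) fits pins that are up. It is only slightly off the 153 mm they would measure if down. The sides of the pins were also visible.

**Robot:** the force was about zero, so it touches nothing.

**Other objects:** the tealight was still standing in the last view, and the bottle was last seen standing before the final push. I did not re-measure the positions of the dish, stone, coaster, bottle or second block at the end, but the arm stayed clear of them.

**Disagreements:** the visible width of the block measured 214 mm (true 220 mm), and the rack's open end measured -168 mm (true -160 mm). I put these down to edges read by eye. They had no effect on the result.

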